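# Re-clock a shaft joint in its screw clamp

### The arm

A 7-joint arm with a two-finger parallel gripper is mounted at the origin on a cart in front of the work surface, level with it; the furniture and walls round the work are solid. World frame = base frame: x ahead of the robot, y to its left, z up, the work surface at z = 0. Lengths are in m, angles in rad, forces in N, time in s.
With the tool pointing down it reaches from about 0.4 to 0.875 m from the base axis. Payload 19.3 kg.
Tool frame: the origin (TCP) lies at the very end of the fingers, on their centre line; the grasp point (between the pads) lies 19 mm behind it; z points along the fingers, y is the direction in which the jaws open and shut (so a half turn about z gives the same grasp; the last joint's range is limited). The gripper opens to 85 mm and grips with 20 to 120 N. Pads are 22 mm wide; open, the fingers measure 114 mm over their backs; the gripper's body (76 mm by 85 mm) begins 54 mm behind the grasp point. The pads swing forward as they close: fully open they stand 13 mm farther back than shut.
Start: joints at [1.083, 0.521, -0.036, 1.599, 0.021, 1.021, -0.113], TCP at [0.254, -0.571, 0.231] pointing down, gripper open.
Joint ranges: [-2.91, 2.91], [-0.3, 2.13], [-1.5, 1.42], [0.17, 2.43], [-1.26, 4.41], [0.16, 1.93], [-2.52, 2.52]. Speed limits (rad/s): [1.89, 1.89, 2.39, 2.39, 3.01, 3.01, 3.01].

### API

Orientations are given as [roll, pitch, yaw] about the fixed x, y, z axes, in that order (R = Rz(yaw) Ry(pitch) Rx(roll)).
In Python, from workcell import telemetry, imaging, ticket gives the robot as it stands.
- The arm moves only by the tool carry_out, never from a script. Its argument "series" is a list of rows, each a list of 7 numbers: the shift along the tool's x, y, z in m, then the turn, a rotation vector about the tool's x, y, z in rad, then the closure in counts, from 0 (fully open) to 255 (shut). In form: [[tx, ty, tz, ax, ay, az, jaw], ...]. A call has 1 to 10 rows; each row is the pose to reach, as a shift and turn from the pose commanded when the call began, along the tool's axes at that moment; what a row does not reach only later rows make up. A row lasts 1/8 s, in which the tool goes at most 62.5 mm and 10.7 degrees, less where a joint would pass 70% of its speed; a pose out of reach is approached as far as the arm can. A call with a gripper value outside its range is refused whole. The fingers move at their own pace and stop on an object; "force" is the grip in N (left out, the last holds). Time passes only in rows, so rows that repeat a pose let the fingers close. It gives the time, the measured TCP pose, the force and the opening at its end, in the units of the state.
- telemetry.observe(): the state, without advancing time (a new reading comes with each control period).
- imaging.grab_frame(name): name is "scene" or "side" or "wrist"; returns (picture, depth): 480x640x3 uint8, blue, green, red; 480x640 float32, m along the optical axis (not along the pixel's ray), 0 where there is no reading.
- imaging.camera_info(name): a dict with "mtx" (3x3 intrinsics, pixels), "extrinsics" (4x4, takes a point from camera to world coordinates); the wrist camera has in their place "hand_eye" (4x4, takes a point from camera to tool coordinates, whose origin is the TCP and whose axes are the flange's). Camera axes: x right, y down, z forward; pixel columns grow to the right and rows downward; lengths in m; the calibration is good to about 2 mm. The wrist camera is an equidistant fisheye: a pixel r from the principal point sees the ray r / f radians off the axis. A picture is of the moment at which its call begins: read the wrist's pose just before it. camera_info takes no time and is no camera call.
- ticket.job_done(): hands the job in, once; it reports no verdict.
The state is a dict: "clock": time; "qpos": joint angles; "qd": joint speeds; "joint_efforts": joint torques, N m; "position": TCP position; "tool_rot": TCP orientation; "force": force on the tool from outside, world axes, zero at the start; "moment": the same for the moment, N m; "grip_width": finger opening in m.
Only numpy, scipy, OpenCV 4.12 (cv2) and the standard library are available. Lean on these libraries where they do the work, as an engineer would, in place of code of your own. Each camera call takes 0.05 s, during which the arm holds its last target.

### The job

The shaft joint standing in the clamp fixture is turned wrongly. Back off the red clamp knob by about a tenth of a turn, never more than a quarter, turn the joint until its cross pin lines up with the two yellow pointers (either end to either pointer), then tighten the knob firmly again, about as tight as it was. Leave the joint upright in its nest, and the pointers and everything standing around where they are.

Things in the scene. Friction and masses are not known exactly. Their poses are not given: they have to be found in the camera images.
- fixture: clamp fixture fixed to the bench. Origin on the bench under the nest's axis; x from the knob's side across the nest, z up. Grey base 165 (x) x 120 x 12 mm, from x = -104 to +60 mm. Steel V faces on the +x side, 48 mm high, hold the yoke's round lower end against a moving jaw on the -x side. Blue housing at x = -80 to -40 mm, 50 mm wide, 54 mm high.
- clamp_jaw: steel jaw, 26 x 26 mm, sliding level along the fixture's x; origin in the middle of its face, 30 mm above the bench. It touches the yoke when the knob reads 0, moves away from it by 3 mm per radian of the knob, and holds where the knob is left. Jaw and V faces are oiled: as the jaw closes, the yoke slides home into the V.
- clamp_knob (a joint): angle of the clamp screw, rad: 0 = jaw just touching the yoke, positive = backed off (anticlockwise, looking down on the knob along its shaft), negative = tight, pressing with about 17 N per 0.1 rad. Starts tight, about -0.12; -0.08 or less is firmly tight. Range -1.0 to 2.6. Stiff: 0.15 N m to turn, about 0.2 N m when tight; stays where it is left, but springs back beyond about -0.25.
- knob_grip (a point): middle of the red bar knob: 46 mm long (its x), 14 mm wide (its y), 26 mm deep (its z). z is the screw axis, out of the fixture, up and away from the nest, 33 degrees from vertical. 82 mm from the nest's axis, 87 mm above the bench. Below the bar a 12 mm shaft enters a 28 mm boss, 26 mm below this point. At reading 0 the bar lies in the upright plane through the nest's axis.
- yoke: the held part: grey steel universal shaft joint, about 0.6 kg, 164 mm long, loose, upright in the nest, held only by the clamp. Origin at the middle of its underside (12 mm above the bench), z up. x runs along the cross pin, whose ends are 35 mm from the axis, 72 mm up. The lower end is round, 36 mm in diameter, with a brass ring; the ears are up to 62 mm across and end 117 mm up.
- index_line (a point): point on the nest's axis between the two yellow pointers: thin posts on the index ring round the nest, 53 mm from the axis, 84 mm high over the bench; their tips point inwards at the height of the cross pin. x runs along the line of the pointers, z up. The ring is stiff (0.4 N m) and must stay as it is.
- cup_mid: steel cup holding small drivers with dark and green handles, 92 x 79 x 174 mm over all; origin under it; bystander
- tube_tall: dark grey standing tube, 66 mm wide, 132 mm high, with a wire in it up to 205 mm; origin under its centre; bystander
- piston_a: dark grey engine piston used as a pot, 80 x 86 x 92 mm; origin under it; bystander
- feeler: steel feeler gauge set lying flat, 22 x 99 x 10 mm; origin under its centre; bystander
- gear_small: small grey gear, 56 mm wide, 28 mm high; origin under its centre; bystander
- marker: white and red marker pen lying flat, 17 x 129 x 17 mm; origin under its centre; bystander
- driver1: screwdriver with red handle lying flat, 25 x 160 x 25 mm; origin under its centre; bystander
- pointer_tip (a point): inner tip of one yellow pointer, 41 mm from the nest's axis and 80 mm above the bench.
- yoke_stub (a point): middle of the round stub at the top of the yoke, the place to grip it: 36 mm in diameter, from 117 to 164 mm above the yoke's underside; this point on the axis, 141 mm above the underside. Axes as the yoke's.

How it is judged:
By the outcome, as a careful person would: the job done as asked, in the order asked, and still so for the second after the job is handed in, with the robot touching nothing.
It also fails if it takes over 69 s, if anything falls off the work surface, if the arm or the gripper's body presses on something with over 40 N, if the wrist force passes 120 N, or if a joint passes its speed limit or range.

## Working session

There is one attempt and no reset: what is moved stays moved. The work goes in short steps, Python scripts to look and compute and a tool call to move; the robot and the scene stay as the last step left them, time stands still between calls to the robot, and variables do not carry over. Pictures are saved under pics/ and viewed, and the job is handed in when it is done.

Besides the shell and the picture viewer there is one more tool, called after "Request:" as name([rows], argument=value, ...), one row to a line, values as JSON. carry_out: Moves the arm, as the interface text tells. Its arguments: {"type":"object","properties":{"series":{"type":"array"},"force":{"type":"number"}},"required":["series"]}

```bash
ls; mkdir -p pics; python3 - <<'E'
from workcell import telemetry, imaging
import cv2,numpy as np
print(telemetry.observe())
for n in ("scene","side","wrist"):
    i=imaging.camera_info(n); print(n,i)
    p,d=imaging.grab_frame(n); cv2.imwrite(f"pics/{n}0.png",p); np.save(f"pics/{n}0.npy",d)
E
```

```text
pics
{'clock': 0.0, 'qpos': array([ 1.08277256,  0.52204047, -0.03629297,  1.59995693,  0.02120217,
        1.02106941, -0.11277722]), 'qd': array([-0.00025847,  0.00047289,  0.00180835, -0.00158012,  0.00026757,
        0.00143247, -0.00133557]), 'joint_efforts': array([-1.40222484e-03, -9.27095175e+01,  1.97876640e+00, -3.69928193e+01,
        1.76951877e-02,  8.27976532e-03,  1.18085586e-05]), 'position': array([ 0.25343426, -0.57097773,  0.23072791]), 'tool_rot': array([-3.14050746e+00,  9.41778037e-05,  4.17806982e-01]), 'force': array([-0.34887518, -0.60276609,  0.47382095]), 'moment': array([-0.01062695,  0.03501938, -0.03448626]), 'grip_width': 0.08550810097902038}
scene {'mtx': array([[521.06966395,   0.        , 313.85240544],
       [  0.        , 521.06966395, 235.99160749],
       [  0.        ,   0.        ,   1.        ]]), 'extrinsics': array([[-0.66017522, -0.39869664,  0.63656081, -0.10931679],
       [-0.75110386,  0.34657004, -0.56190052,  0.73346872],
       [ 0.00341494, -0.84907608, -0.52825954,  0.69417614],
       [ 0.        ,  0.        ,  0.        ,  1.  
[... 261 characters left out ...]
[-0.08362975, -0.5814287 ,  0.80928779, -1.03614713],
       [ 0.00482201, -0.81235939, -0.58313718,  0.93936116],
       [ 0.        ,  0.        ,  0.        ,  1.        ]])}
wrist {'mtx': array([[371.64829954,   0.        , 324.65179515],
       [  0.        , 371.64829954, 244.17802092],
       [  0.        ,   0.        ,   1.        ]]), 'hand_eye': array([[ 1.36213948e-03, -9.63975085e-01, -2.65989061e-01,
         6.78167021e-02],
       [ 9.99998313e-01,  9.85237202e-04,  1.55041364e-03,
         1.14030076e-04],
       [-1.23249780e-03, -2.65990724e-01,  9.63974800e-01,
        -1.42983556e-01],
       [ 0.00000000e+00,  0.00000000e+00,  0.00000000e+00,
         1.00000000e+00]])}
```

View pics/scene0.png

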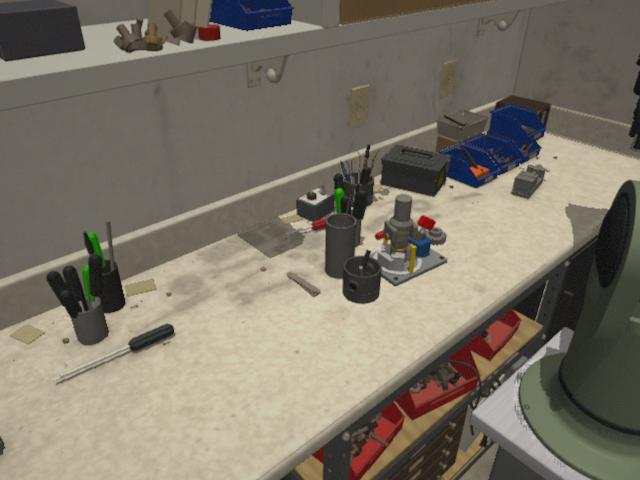

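View pics/side0.png

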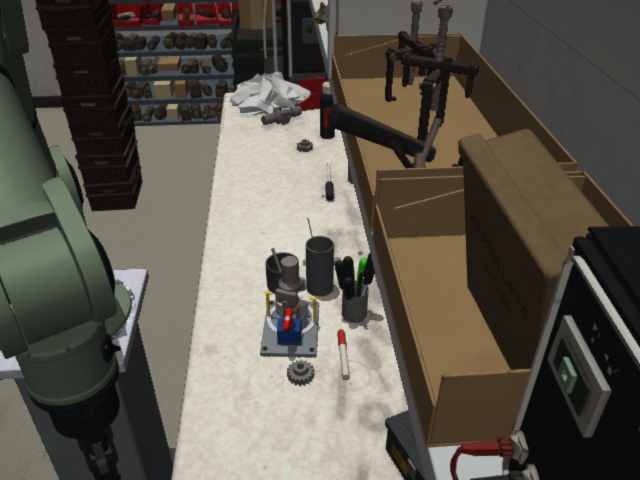

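View pics/wrist0.png

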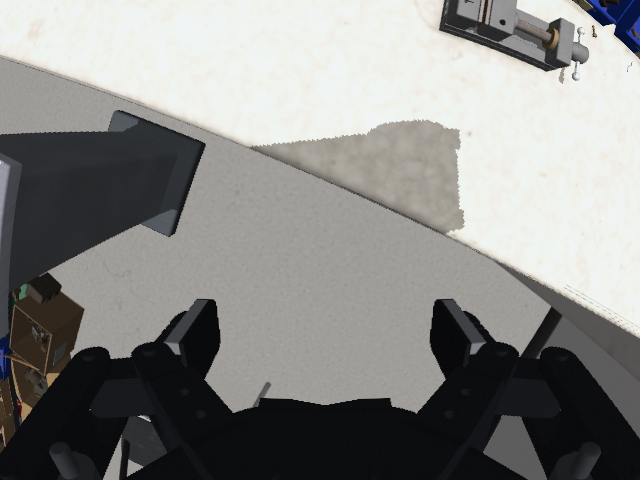

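The scene picture shows the fixture near (405,255) and the side picture shows it near (290,320). The knob faces the side camera, and the piston and tube stand behind the nest. I'll zoom in and measure.

```bash
cat > h.py <<'E'
import numpy as np, cv2
from scipy.spatial.transform import Rotation as R
from workcell import telemetry, imaging
def world(name,u,v,d):
    i=imaging.camera_info(name);K=i["mtx"];T=i["extrinsics"]
    p=np.array([(u-K[0,2])/K[0,0]*d,(v-K[1,2])/K[1,1]*d,d]); return T[:3,:3]@p+T[:3,3]
def ray(name,u,v,tool=None):
    i=imaging.camera_info(name);K=i["mtx"]
    if name!="wrist":
        T=i["extrinsics"];r=np.array([(u-K[0,2])/K[0,0],(v-K[1,2])/K[1,1],1.])
        return T[:3,3],T[:3,:3]@(r/np.linalg.norm(r))
    x=(u-K[0,2])/K[0,0];y=(v-K[1,2])/K[1,1];t=np.hypot(x,y)
    r=np.array([x/t*np.sin(t),y/t*np.sin(t),np.cos(t)]) if t>1e-9 else np.array([0,0,1.])
    T=tool@i["hand_eye"]; return T[:3,3],T[:3,:3]@r
def onz(name,u,v,z,tool=None):
    o,r=ray(name,u,v,tool); return o+r*(z-o[2])/r[2]
def toolT(s=None):
    s=s or telemetry.observe();T=np.eye(4);T[:3,:3]=R.from_euler("xyz",s["tool_rot"]).as_matrix();T[:3,3]=s["position"];return T
def proj(name,p):
    i=imaging.camera_info(name);K=i["mtx"];T=np.linalg.inv(i["extrinsics"]);c=T[:3,:3]@p+T[:3,3]
    return K[0,0]*c[0]/c[2]+K[0,2],K[1,1]*c[1]/c[2]+K[1,2]
def projw(p,tool):
    i=imaging.camera_info("wrist");K=i["mtx"];T=np.linalg.inv(tool@i["hand_eye"]);c=T[:3,:3]@p+T[:3,3]
    t=np.arctan2(np.hypot(c[0],c[1]),c[2]);a=np.arctan2(c[1],c[0])
    return K[0,0]*t*np.cos(a)+K[0,2],K[1,1]*t*np.sin(a)+K[1,2]
E
python3 - <<'E'
import cv2,numpy as np
a=cv2.imread("pics/scene0.png")[170:310,320:470]; b=cv2.imread("pics/side0.png")[210:390,220:400]
cv2.imwrite("pics/s1.png",cv2.resize(a,None,fx=5,fy=4.2*5/4.2*0.85,interpolation=2)[:600])
cv2.imwrite("pics/s1.png",cv2.resize(a,(640,597),interpolation=2))
cv2.imwrite("pics/d1.png",cv2.resize(b,(600,600),interpolation=2))
E
```

```text
(no output)
```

View pics/s1.png

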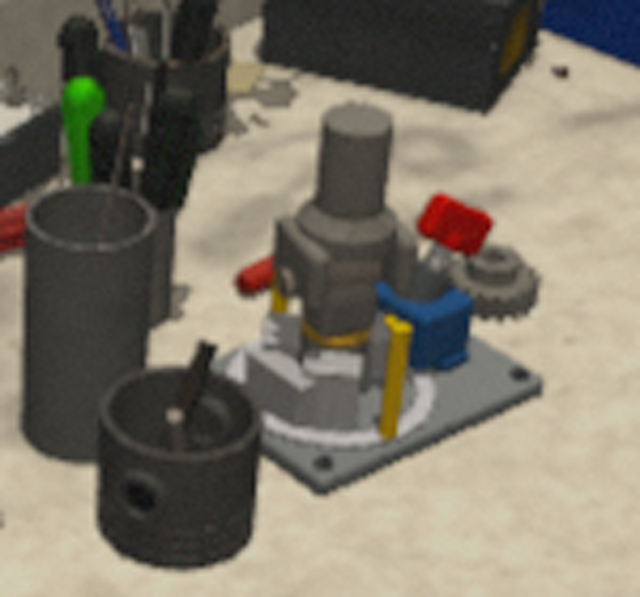

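View pics/d1.png

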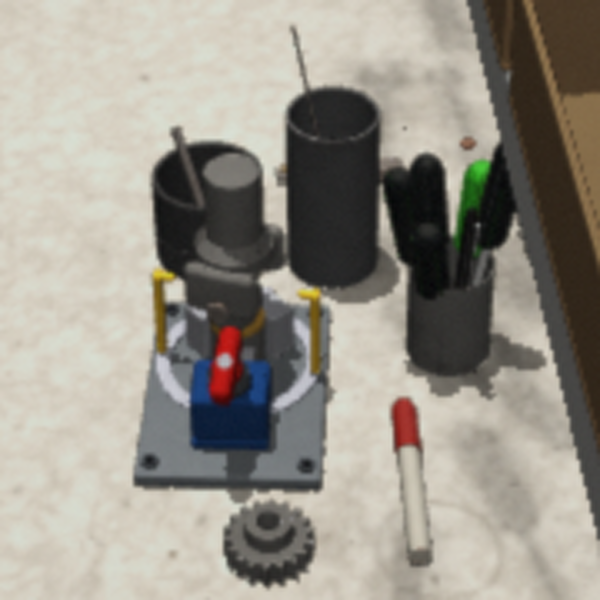

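```bash
python3 - <<'E'
from h import *
a=cv2.imread("pics/side0.png");d=np.load("pics/side0.npy")
def S(x,y): return x*.3+220,y*.3+210
for nm,(x,y),z in [("c1",(137,478),.012),("c2",(322,478),.012),("b1",(150,461),.012),("b2",(307,465),.012),("stubtop",(233,168),.176),("ptrL",(163,275),.084),("ptrR",(310,294),.084)]:
    u,v=S(x,y); print(nm,onz("side",u,v,z).round(4))
def C(x,y): return x*150/640+320,y*140/597+170
for nm,(x,y),z in [("stubtop",(358,121),.176),("ptrNear",(398,322),.084),("corner",(322,486),.012),("b",(322,463),.012),("b2",(519,374),.012)]:
    print("scene",nm,onz("scene",*C(x,y),z).round(4))
for n in("scene","side"):
    a=cv2.imread(f"pics/{n}0.png");d=np.load(f"pics/{n}0.npy")
    h=cv2.cvtColor(a,cv2.COLOR_BGR2HSV)
    m=((h[...,0]<6)|(h[...,0]>174))&(h[...,1]>190)&(h[...,2]>100)
    k,l,s,c=cv2.connectedComponentsWithStats(m.astype(np.uint8))
    for j in range(1,k):
        if s[j,4]>25:
            p=[world(n,u,v,d[v,u]) for v,u in zip(*np.nonzero(l==j)) if d[v,u]>0]
            print(n,c[j].round(1),s[j,4],np.median(p,0).round(4) if p else None)
    m=(h[...,0]>20)&(h[...,0]<32)&(h[...,1]>180)&(h[...,2]>90)
    k,l,s,c=cv2.connectedComponentsWithStats(m.astype(np.uint8))
    for j in range(1,k):
        if s[j,4]>8: 
            p=np.array([world(n,u,v,d[v,u]) for v,u in zip(*np.nonzero(l==j)) if d[v,u]>0])
            print(n,"yel",c[j].round(1),s[j],p.mean(0).round(4))
E
```

```text
c1 [ 0.4365 -0.1634  0.012 ]
c2 [ 0.5532 -0.1726  0.012 ]
b1 [ 0.4448 -0.1494  0.012 ]
b2 [ 0.5445 -0.1608  0.012 ]
stubtop [ 0.5058 -0.0601  0.176 ]
ptrL [ 0.4574 -0.0529  0.084 ]
ptrR [ 0.5525 -0.079   0.084 ]
scene stubtop [ 0.5032 -0.0629  0.176 ]
scene ptrNear [ 0.4561 -0.0517  0.084 ]
scene corner [0.4496 0.0043 0.012 ]
scene b [ 0.4626 -0.0105  0.012 ]
scene b2 [ 0.4459 -0.1534  0.012 ]
scene [426.1 222.2] 144 [ 0.4929 -0.1397  0.0912]
scene yel [384.8 240.4] [384 238   3   5  12] [ 0.5569 -0.0775  0.0381]
scene yel [412.  257.6] [409 244   7  29 104] [ 0.455  -0.0509  0.0529]
side [288.3 311.8] 48 [ 0.4971 -0.1416  0.1063]
side [286.  324.1] 51 [ 0.4915 -0.1615  0.0917]
side yel [267.8 301. ] [267 292   5  23  36] [ 0.4539 -0.0544  0.0605]
side yel [313.7 306.7] [311 297   5  24  31] [ 0.5539 -0.0802  0.0599]
```

Request:
carry_out([
  [0.05,-0.038,-0.01,0,0,-0.13,0],
  [0.1,-0.075,-0.02,0,0,-0.27,0],
  [0.15,-0.113,-0.02,0,0,-0.4,0],
  [0.2,-0.15,-0.02,0,0,-0.54,0],
  [0.25,-0.188,-0.02,0,0,-0.67,0],
  [0.3,-0.225,-0.02,0,0,-0.8,0],
  [0.35,-0.263,-0.02,0,0,-0.94,0],
  [0.404,-0.303,-0.02,0,0,-1.075,0],
  [0.404,-0.303,-0.02,0,0,-1.075,0],
  [0.404,-0.303,-0.02,0,0,-1.075,0],
])

```text
clock: 1.4
position: [0.4997, -0.1304, 0.2511]
tool_rot: [-3.141, 0.0, 1.493]
force: [-0.9, -0.9, 0.7]
grip_width: 0.0854
```

```bash
python3 - <<'E'
from h import *
s=telemetry.observe();p,d=imaging.grab_frame("wrist")
print(s["position"],s["tool_rot"],s["qpos"],s["clock"],s["qd"])
cv2.imwrite("pics/w1.png",p);np.save("pics/w1.npy",d);np.save("pics/w1T.npy",toolT(s))
E
```

```text
[ 0.49971922 -0.13044217  0.2510585 ] [-3.14099422e+00  8.96215970e-05  1.49266650e+00] [ 0.48403949  0.35308268 -0.44034547  1.84302013  0.17795225  0.98475187
 -0.10961974] 1.4 [ 0.02738257 -0.00847354  0.01947353  0.00600141  0.00045095 -0.00082331
  0.00772604]
```

View pics/w1.png

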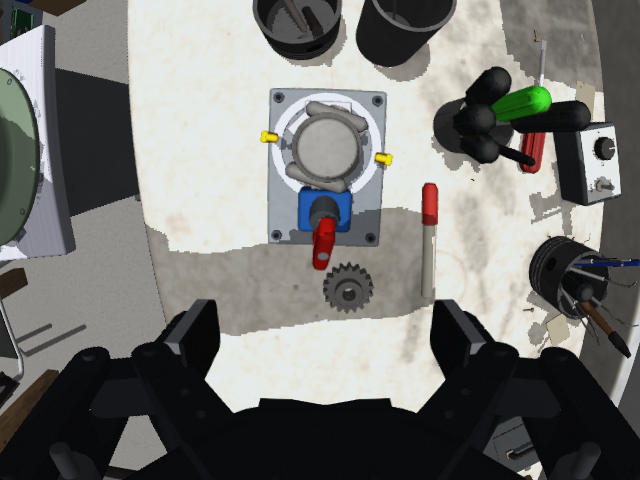

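The wrist view shows pointers at (270,137) and (385,159), and yoke ears at (337,117) and (317,178). The pin is nearly perpendicular to the pointers. I'll enlarge it.

```bash
python3 - <<'E'
from h import *
p=cv2.imread("pics/w1.png")
cv2.imwrite("pics/w1z.png",cv2.resize(p[80:280,240:420],(540,600),interpolation=cv2.INTER_CUBIC))
E
```

```text
(no output)
```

View pics/w1z.png

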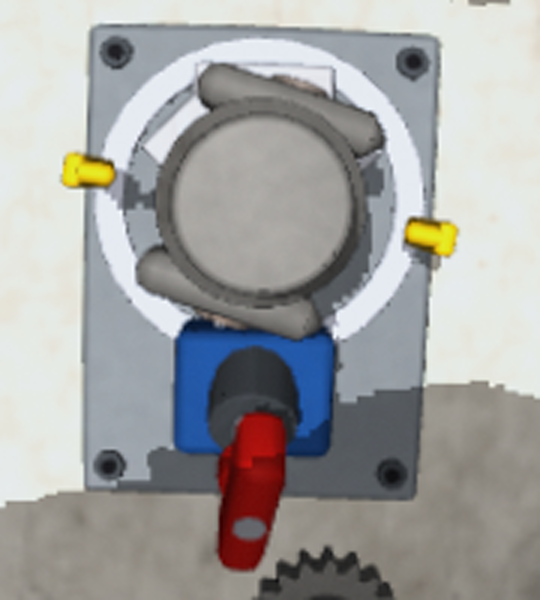

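```bash
python3 - <<'E'
from h import *
T=np.load("pics/w1T.npy")
W=lambda x,y,z: onz("wrist",240+x/3-.33,80+y/3-.33,z,T)
ang=lambda a,b: np.degrees(np.arctan2(*(b-a)[[1,0]]))
P=dict(b1=W(117,50,.012),b2=W(413,61,.012),b3=W(109,465,.012),b4=W(391,474,.012))
for k,v in P.items():print(k,v.round(4))
print("fx angles",ang(P["b3"],P["b1"]),ang(P["b4"],P["b2"]),"fy-ish",ang(P["b1"],P["b2"]),ang(P["b3"],P["b4"]))
print("stub top",W(264,202,.176).round(4))
a,b=W(112,172,.08),W(408,234,.08);print("ptips",a.round(4),b.round(4),((a+b)/2).round(4),ang(a,b),np.linalg.norm(a-b))
a,b=W(75,170,.084),W(447,238,.084);print("posts",a.round(4),b.round(4),((a+b)/2).round(4),ang(a,b),np.linalg.norm(a-b))
e=[W(212,80,.129),W(370,128,.129),W(155,268,.129),W(305,318,.129)]
print("ears",ang(e[0],e[1]),ang(e[2],e[3]),"perp",ang((e[2]+e[3])/2,(e[0]+e[1])/2),(sum(e)/4).round(4))
a,b=W(222,322,.084),W(293,78,.084);print("pin",a.round(4),b.round(4),((a+b)/2).round(4),ang(a,b),np.linalg.norm(a-b))
d=np.load("pics/w1.npy")
p=cv2.imread("pics/w1.png");h=cv2.cvtColor(p,cv2.COLOR_BGR2HSV)
m=((h[...,0]<6)|(h[...,0]>174))&(h[...,1]>190)&(h[...,2]>70);m[:,:300]=0;m[:,350:]=0;m[:200]=0
pts=np.argwhere(m);print(len(pts),pts.min(0),pts.max(0),d[m].min(),d[m].max())
# knob points by depth
i=imaging.camera_info("wrist");K=i["mtx"];Tc=T@i["hand_eye"];X=[]
for v,u in pts:
    x=(u-K[0,2])/K[0,0];y=(v-K[1,2])/K[1,1];t=np.hypot(x,y);r=np.array([x/t*np.sin(t),y/t*np.sin(t),np.cos(t)])
    X.append((Tc@np.r_[r/r[2]*d[v,u],1])[:3])
X=np.array(X)
th=np.radians(85.0)
c=np.array([0.5045,-0.062,0])
for nm,th in (("a",np.radians(85.0)),):
    fx=np.array([np.cos(th),np.sin(th),0]);fz=np.array([0,0,1]);fy=np.cross(fz,fx)
    kz=np.cos(np.radians(33))*fz-np.sin(np.radians(33))*fx; kx=np.cos(np.radians(33))*fx+np.sin(np.radians(33))*fz
    o=c-.082*fx+.087*fz
    Y=(X-o)@np.c_[kx,fy,kz]
    print("knob frame",np.percentile(Y,[3,50,97],axis=0).round(4))
    top=Y[Y[:,2]>.010]; print(len(top),np.percentile(top,[3,50,97],axis=0).round(4)); print(cv2.minAreaRect((top[:,:2]*1000).astype(np.float32)))
E
```

```text
b1 [ 0.4629 -0.0101  0.012 ]
b2 [ 0.5625 -0.0214  0.012 ]
b3 [ 0.4466 -0.1544  0.012 ]
b4 [ 0.5463 -0.1654  0.012 ]
fx angles 83.54974437670066 83.57031814202112 fy-ish -6.4625336363298915 -6.288781233037788
stub top [ 0.5072 -0.0653  0.176 ]
ptips [ 0.4662 -0.0541  0.08  ] [ 0.5476 -0.0779  0.08  ] [ 0.5069 -0.066   0.08  ] -16.315077718840467 0.08476186598897777
posts [ 0.4565 -0.0525  0.084 ] [ 0.558  -0.0794  0.084 ] [ 0.5072 -0.066   0.084 ] -14.818350257116906 0.1049901955233403
ears -21.264802613167646 -23.149690462037878 perp 67.94224971971299 [ 0.5068 -0.0647  0.129 ]
pin [ 0.4936 -0.0987  0.084 ] [ 0.5184 -0.0323  0.084 ] [ 0.506  -0.0655  0.084 ] 69.56757935241916 0.07091421773089329
764 [218 313] [269 334] 0.0 0.3249449
knob frame [[-0.0189 -0.0087 -0.0059]
 [ 0.0133 -0.0008  0.0128]
 [ 0.0201  0.0071  0.0161]]
477 [[-0.0202 -0.008   0.0107]
 [ 0.0076 -0.0007  0.0145]
 [ 0.0196  0.0069  0.0162]]
((106.47606658935547, -4.709399223327637), (16.36583709716797, 256.7134094238281), 87.92819213867188)
```

```bash
cat >> h.py <<'E'
AX=np.array([0.507,-0.0657,0]);TH=np.radians(83.6)
FX=np.array([np.cos(TH),np.sin(TH),0]);FZ=np.array([0,0,1.]);FY=np.cross(FZ,FX)
c33,s33=np.cos(np.radians(33)),np.sin(np.radians(33))
KZ=c33*FZ-s33*FX;KX=c33*FX+s33*FZ;KO=AX-.082*FX+.087*FZ
def rel(T0,T1):
    D=np.linalg.inv(T0)@T1;return np.r_[D[:3,3],R.from_matrix(D[:3,:3]).as_rotvec()]
def knobT(reading,back):
    "tool pose gripping knob, grasp point `back` m out along KZ from bar middle"
    T=np.eye(4);Rk=np.c_[KX,-FY,-KZ]
    T[:3,:3]=Rk@R.from_rotvec([0,0,-reading]).as_matrix()
    T[:3,3]=KO+KZ*(back-.019);return T
def pts3(mask,d,T):
    i=imaging.camera_info("wrist");K=i["mtx"];Tc=T@i["hand_eye"];X=[]
    for v,u in np.argwhere(mask):
        x=(u-K[0,2])/K[0,0];y=(v-K[1,2])/K[1,1];t=np.hypot(x,y);r=np.array([x/t*np.sin(t),y/t*np.sin(t),np.cos(t)])
        if d[v,u]>0: X.append((Tc@np.r_[r/r[2]*d[v,u],1])[:3])
    return np.array(X)
def red(p):
    h=cv2.cvtColor(p,cv2.COLOR_BGR2HSV)
    return ((h[...,0]<6)|(h[...,0]>174))&(h[...,1]>190)&(h[...,2]>70)
E
python3 - <<'E'
from h import *
T=np.load("pics/w1T.npy");d=np.load("pics/w1.npy");m=red(cv2.imread("pics/w1.png"));m[:,:300]=0;m[:,350:]=0;m[:200]=0
Y=(pts3(m,d,T)-KO)@np.c_[KX,FY,KZ]
top=Y[Y[:,2]>.011];print(np.percentile(top,[2,50,98],axis=0).round(4))
x=top[:,0];b=np.round(x/.004);
q=[(x[b==k].mean(),(np.percentile(top[b==k,1],5)+np.percentile(top[b==k,1],95))/2) for k in np.unique(b) if (b==k).sum()>10]
f=np.polyfit(*np.array(q).T,1);print("slope rad, offset",f)
T0=toolT();print(toolT()[:3,3])
for bk in (.09,.002): print(bk,rel(T0,knobT(-.12,bk)).round(4),knobT(-.12,bk)[:3,3])
E
```

```text
[[-0.0178 -0.0069  0.0111]
 [ 0.0081  0.0002  0.0129]
 [ 0.0216  0.0069  0.0144]]
slope rad, offset [-0.12195126  0.00039267]
[ 0.49941375 -0.13132678  0.2511065 ]
0.09 [-0.0545 -0.0015  0.1046  0.0248  0.5764  0.1477] [ 0.49354911 -0.18561735  0.14654561]
0.002 [-6.600e-03  1.000e-04  1.784e-01  2.480e-02  5.764e-01  1.477e-01] [ 0.49889162 -0.13798781  0.0727426 ]
```

Request:
carry_out([
  [-0.02,0,0.02,0.006,0.144,0.037,0],
  [-0.04,0,0.05,0.012,0.288,0.074,0],
  [-0.054,-0.001,0.08,0.019,0.432,0.111,0],
  [-0.0545,-0.0015,0.1046,0.0248,0.5764,0.1477,0],
  [-0.0545,-0.0015,0.1046,0.0248,0.5764,0.1477,0],
  [-0.0545,-0.0015,0.1046,0.0248,0.5764,0.1477,0],
])

```text
clock: 2.2
position: [0.4939, -0.1852, 0.1471]
tool_rot: [-3.065, -0.57, 1.318]
force: [-0.2, 0.5, 1.1]
grip_width: 0.0854
```

```bash
python3 - <<'E'
from h import *
s=telemetry.observe();T0=toolT(s);p,d=imaging.grab_frame("wrist")
cv2.imwrite("pics/w2.png",p)
print(s["position"],s["force"],s["qpos"].round(2))
print(rel(T0,knobT(-.12,.002)).round(4))
m=red(p);m[400:]=0;print(np.argwhere(m).min(0),np.argwhere(m).max(0))
m[:, :220]=0;m[:,430:]=0
Y=(pts3(m,d,T0)-KO)@np.c_[KX,FY,KZ];Y=Y[np.abs(Y).max(1)<.04]
top=Y[Y[:,2]>.010];print(np.percentile(top,[2,50,98],axis=0).round(4))
E
```

```text
[ 0.49394378 -0.18518128  0.14708902] [-0.24002973  0.53730527  1.09806087] [ 0.92  0.7  -0.54  1.76 -0.24  0.97  0.38]
[-0.0007 -0.0003  0.0882  0.0004  0.0009  0.001 ]
[107  40] [298 563]
[[-0.0192 -0.007   0.0102]
 [ 0.0048 -0.      0.0127]
 [ 0.0209  0.0073  0.0145]]
```

View pics/w2.png

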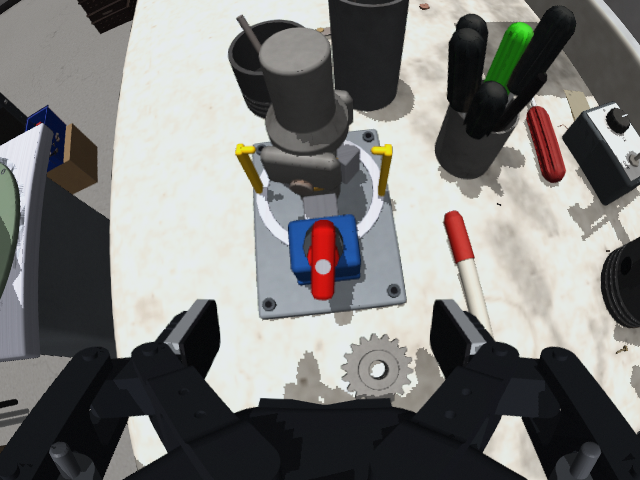

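Request:
carry_out([
  [0,0,0.04,0,0,0,0],
  [-0.0005,-0.0003,0.075,0,0,0,0],
  [-0.0007,-0.0003,0.088,0,0,0,0],
  [-0.0007,-0.0003,0.088,0,0,0,120],
  [-0.0007,-0.0003,0.088,0,0,0,255],
  [-0.0007,-0.0003,0.088,0,0,0,255],
  [-0.0007,-0.0003,0.088,0,0,0,255],
  [-0.0007,-0.0003,0.088,0,0,0,255],
], force=60)

```text
clock: 3.25
position: [0.4982, -0.1379, 0.0731]
tool_rot: [-3.063, -0.572, 1.318]
force: [-10.7, -4.2, 14.5]
grip_width: 0.0133
```

```bash
python3 - <<'E'
from h import *
s=telemetry.observe();T0=toolT(s);p,d=imaging.grab_frame("wrist")
cv2.imwrite("pics/w3.png",p)
print(s["position"],s["force"],s["moment"],s["grip_width"])
print(rel(T0,knobT(-.12,.002)).round(4))
E
```

```text
[ 0.4982058  -0.13787115  0.07311593] [-10.68369126  -4.18811     14.45010016] [0.28373152 1.5744931  1.18993872] 0.013288392184792313
[-0.0002  0.0007  0.0003 -0.0015 -0.0003  0.0012]
```

View pics/w3.png

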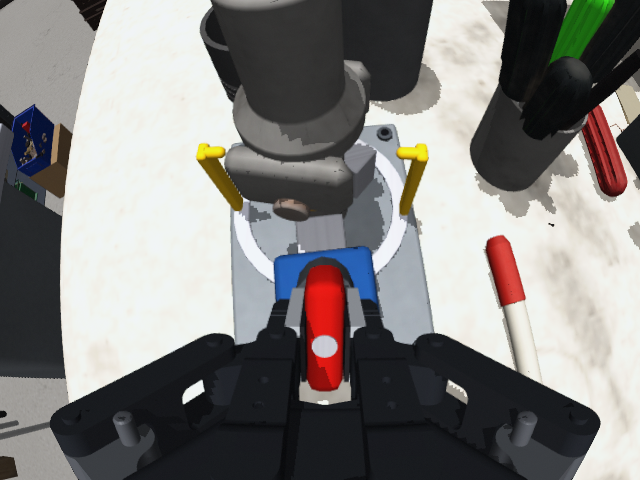

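Request:
carry_out([
  [0,0.0003,0,0,0,-0.08,255],
  [0,0.0004,0,0,0,-0.16,255],
  [0,0.0004,0,0,0,-0.24,255],
  [0,0.0004,0,0,0,-0.32,255],
  [0,0.0004,0,0,0,-0.4,255],
  [0,0.0004,0,0,0,-0.48,255],
  [0,0.0004,0,0,0,-0.56,255],
  [0,0.0004,0,0,0,-0.63,255],
  [0,0.0004,0,0,0,-0.63,255],
  [0,0.0004,0,0,0,-0.63,255],
])

```text
clock: 4.55
position: [0.4978, -0.1379, 0.073]
tool_rot: [2.836, -0.497, 2.049]
force: [-15.5, -5.8, 19.2]
grip_width: 0.013
```

```bash
python3 - <<'E'
from h import *
s=telemetry.observe();T0=toolT(s);p,d=imaging.grab_frame("wrist")
cv2.imwrite("pics/w4.png",p)
print(s["position"],s["force"],s["moment"],s["grip_width"])
print(rel(T0,knobT(.5,.002)).round(4))
E
```

```text
[ 0.49784439 -0.13786869  0.07303469] [-15.48073726  -5.75763436  19.22454059] [0.65862599 2.39431095 1.78864638] 0.013007145742672657
[-0.0007  0.0008  0.0002 -0.0024 -0.0019  0.0109]
```

View pics/w4.png

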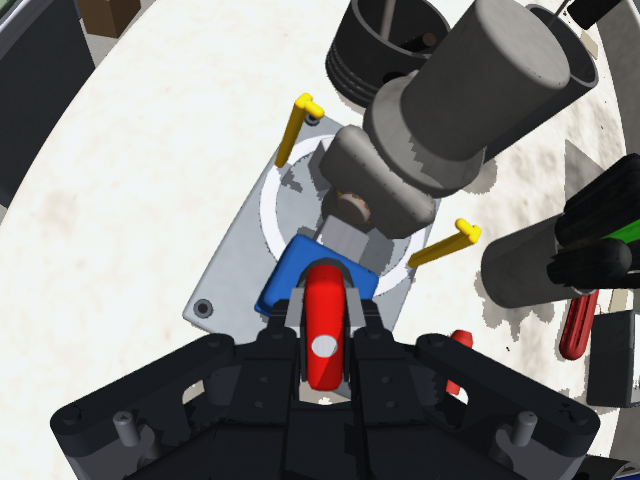

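Request:
carry_out([
  [0,0,0,0,0,0,120],
  [0,0,0,0,0,0,0],
  [0,0,0,0,0,0,0],
  [0,0,-0.03,0,0,0,0],
  [0,0,-0.07,0,0,0,0],
  [0,0,-0.12,0,0,0,0],
  [0,0,-0.14,0,0,0,0],
  [0,0,-0.14,0,0,0,0],
])

```text
clock: 5.6
position: [0.4913, -0.2143, 0.1906]
tool_rot: [2.833, -0.493, 2.048]
force: [-1.0, 0.2, -1.2]
grip_width: 0.0851
```

```bash
python3 - <<'E'
from h import *
s=telemetry.observe();T0=toolT(s);p,d=imaging.grab_frame("wrist")
cv2.imwrite("pics/w5.png",p)
print(s["position"],s["force"],s["qpos"].round(2),s["clock"])
m=red(p);m[400:]=0;m[:, :220]=0;m[:,430:]=0
Y=(pts3(m,d,T0)-KO)@np.c_[KX,FY,KZ];Y=Y[np.abs(Y).max(1)<.04]
top=Y[Y[:,2]>.011];print(len(top));r=cv2.minAreaRect((top[:,:2]*1000).astype(np.float32));print(r)
print("angle",np.degrees(0.5*np.arctan2(*(lambda C:(2*C[0,1],C[0,0]-C[1,1]))(np.cov(top[:,:2].T)))))
# obstacles above z=.12 from side and initial wrist depth
for n in("side","scene"):
    dd=np.load(f"pics/{n}0.npy")
    vs,us=np.nonzero(dd>0);K=imaging.camera_info(n)["mtx"];E=imaging.camera_info(n)["extrinsics"];z=dd[vs,us]
    X=np.c_[(us-K[0,2])/K[0,0]*z,(vs-K[1,2])/K[1,1]*z,z]@E[:3,:3].T+E[:3,3]
    X=X[(X[:,2]>.11)&(X[:,2]<.5)&(abs(X[:,0]-.507)<.2)&(abs(X[:,1]+.0657)<.2)]
    a=np.degrees(np.arctan2(X[:,1]+.0657,X[:,0]-.507));rr=np.hypot(X[:,1]+.0657,X[:,0]-.507)
    for lo in range(-180,180,20):
        q=(a>=lo)&(a<lo+20)&(rr>.04)
        if q.sum()>3: print(n,lo,rr[q].min().round(3),X[q][:,2].max().round(3),q.sum())
B=lambda psi:np.c_[[np.cos(psi),np.sin(psi),0],[np.sin(psi),-np.cos(psi),0],[0,0,-1]]
for deg in (127.5,):
  for z in (.24,):
    T=np.eye(4);T[:3,:3]=B(np.radians(deg));T[:3,3]=AX+[0,0,z];print(deg,rel(T0,T).round(4))
E
```

```text
[ 0.49132806 -0.21427787  0.19057793] [-0.99129742  0.23622884 -1.22367567] [ 1.09  0.71 -0.75  1.69 -0.09  1.08  0.88] 5.6
812
((0.7071094512939453, 0.4066810607910156), (43.95551300048828, 12.231481552124023), 28.974672317504883)
angle 29.232541534822882
side -80 0.188 0.5 19
side -60 0.123 0.5 38
side -40 0.106 0.498 8
side -20 0.111 0.151 160
side 0 0.096 0.172 619
side 20 0.117 0.499 26
side 40 0.099 0.5 280
side 60 0.099 0.499 266
scene -80 0.188 0.5 49
scene -60 0.125 0.5 141
scene -40 0.102 0.5 82
scene -20 0.095 0.5 126
scene 0 0.093 0.5 563
scene 20 0.1 0.5 200
scene 40 0.105 0.5 469
scene 60 0.105 0.5 426
127.5 [ 0.1333  0.0736  0.0398  0.345  -0.462  -0.2482]
```

View pics/w5.png

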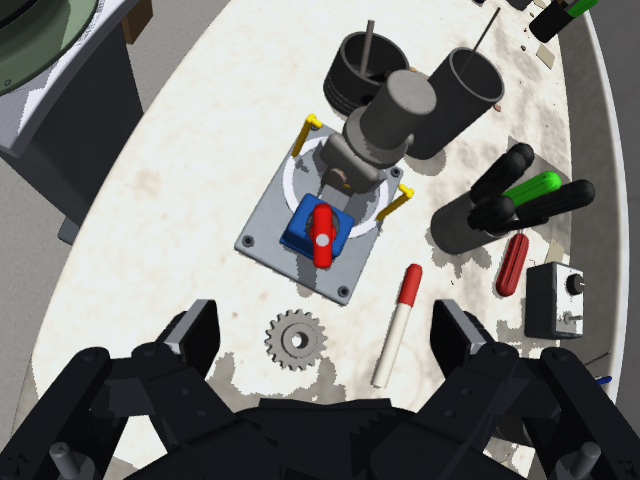

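Request:
carry_out([
  [0.02,0.011,-0.02,0.06,-0.08,-0.045,0],
  [0.045,0.025,-0.02,0.12,-0.16,-0.09,0],
  [0.075,0.042,0,0.2,-0.26,-0.14,0],
  [0.105,0.058,0.02,0.27,-0.36,-0.195,0],
  [0.1333,0.0736,0.0398,0.345,-0.462,-0.2482,0],
  [0.1333,0.0736,0.0398,0.345,-0.462,-0.2482,0],
  [0.1333,0.0736,0.0398,0.345,-0.462,-0.2482,0],
  [0.1333,0.0736,0.0398,0.345,-0.462,-0.2482,0],
])

```text
clock: 6.65
position: [0.5061, -0.066, 0.2388]
tool_rot: [-3.141, -0.003, 2.224]
force: [-0.4, -0.7, -0.7]
grip_width: 0.0852
```

```bash
cat >> h.py <<'E'
def downT(deg,z,xy=AX):
    a=np.radians(deg);T=np.eye(4);T[:3,:3]=np.c_[[np.cos(a),np.sin(a),0],[np.sin(a),-np.cos(a),0],[0,0,-1]];T[:3,3]=[xy[0],xy[1],z];return T
E
python3 - <<'E'
from h import *
s=telemetry.observe();T0=toolT(s);p,d=imaging.grab_frame("wrist")
cv2.imwrite("pics/w6.png",p);np.save("pics/w6T.npy",T0);np.save("pics/w6.npy",d)
print(s["position"],s["tool_rot"],s["force"],s["qpos"].round(2),s["clock"])
print(rel(T0,downT(127.5,.14)).round(4), "tool of grasp px", projw(AX+[0,0,.176],T0))
E
```

```text
[ 0.50611178 -0.06601373  0.23878921] [-3.14086892 -0.00335551  2.22430655] [-0.37933886 -0.67532845 -0.71363786] [ 0.54  0.4  -0.68  1.86  0.3   0.99  0.38] 6.65
[-0.0006  0.001   0.0988 -0.0007 -0.0034 -0.001 ] tool of grasp px (np.float64(325.3995635516239), np.float64(261.5933113040466))
```

View pics/w6.png

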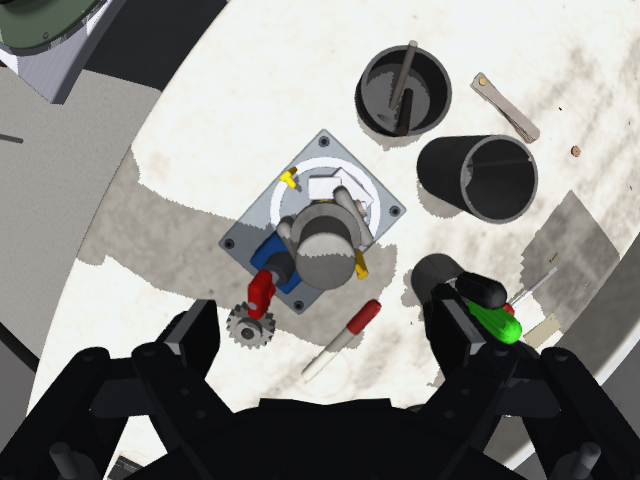

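Request:
carry_out([
  [-0.0006,0.001,0.04,0,-0.0034,0,0],
  [-0.0006,0.001,0.08,0,-0.0034,0,0],
  [-0.0006,0.001,0.0985,0,-0.0034,0,0],
  [-0.0006,0.001,0.0985,0,-0.0034,0,60],
  [-0.0006,0.001,0.0985,0,-0.0034,0,120],
  [-0.0006,0.001,0.0985,0,-0.0034,0,255],
  [-0.0006,0.001,0.0985,0,-0.0034,0,255],
  [-0.0006,0.001,0.0985,0,-0.0034,0,255],
], force=40)

```text
clock: 7.7
position: [0.5079, -0.0651, 0.1423]
tool_rot: [-3.142, 0.003, 2.226]
force: [-3.7, -1.6, 10.6]
grip_width: 0.0342
```

```bash
python3 - <<'E'
from h import *
s=telemetry.observe();T0=toolT(s);p,d=imaging.grab_frame("wrist")
cv2.imwrite("pics/w7.png",p)
print(s["position"],s["tool_rot"],s["force"],s["moment"],s["grip_width"],s["clock"])
E
```

```text
[ 0.50785846 -0.0651093   0.14228204] [-3.14156234e+00  3.11631896e-03  2.22608590e+00] [-3.66410473 -1.62248089 10.6404727 ] [-0.66446128  1.10876367 -0.03440997] 0.03419276856165427 7.7
```

View pics/w7.png

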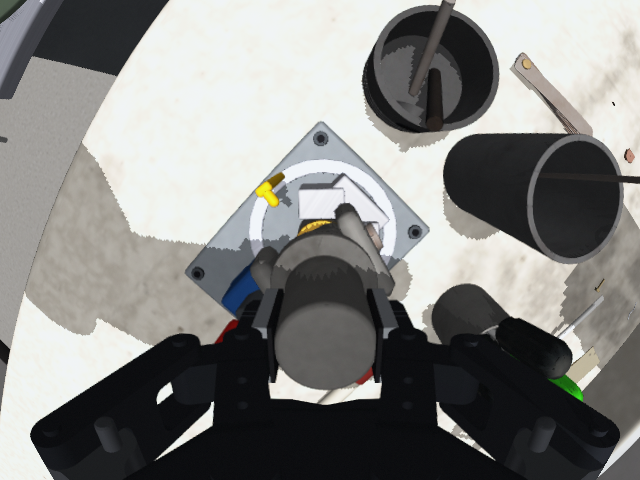

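Request:
carry_out([
  [0,0,0,0,0,0.15,255],
  [0,0,0,0,0,0.3,255],
  [0,0,0,0,0,0.45,255],
  [0,0,0,0,0,0.6,255],
  [0,0,0,0,0,0.75,255],
  [0,0,0,0,0,0.9,255],
  [0,0,0,0,0,1.05,255],
  [0,0,0,0,0,1.2,255],
  [0,0,0,0,0,1.35,255],
  [0,0,0,0,0,1.475,255],
])

```text
clock: 9.0
position: [0.5079, -0.0651, 0.1423]
tool_rot: [3.139, -0.0, 0.747]
force: [-3.1, -2.8, 9.3]
grip_width: 0.0341
```

Request:
carry_out([
  [0,0,0,0,0,0,255],
  [0,0,0,0,0,0,255],
])

```text
clock: 9.25
position: [0.508, -0.0651, 0.1423]
tool_rot: [3.139, -0.0, 0.751]
force: [-1.5, -3.1, 9.8]
grip_width: 0.0343
```

```bash
python3 - <<'E'
from h import *
s=telemetry.observe();T0=toolT(s);p,d=imaging.grab_frame("wrist")
cv2.imwrite("pics/w8.png",p);np.save("pics/w8T.npy",T0)
print(s["position"],s["tool_rot"],s["force"],s["moment"],s["grip_width"],s["clock"])
q,_=imaging.grab_frame("side");r,_=imaging.grab_frame("scene")
cv2.imwrite("pics/x8.png",np.hstack([cv2.resize(q[220:370,240:340],(400,600),interpolation=2),cv2.resize(r[190:290,370:436],(396,600),interpolation=2)]))
E
```

```text
[ 0.50797736 -0.06507202  0.14229214] [ 3.13858548e+00 -3.26633138e-04  7.51145809e-01] [-1.45531296 -3.14724745  9.76167409] [-1.03288062  0.720738   -0.00902655] 0.03431419878455197 9.25
```

View pics/w8.png

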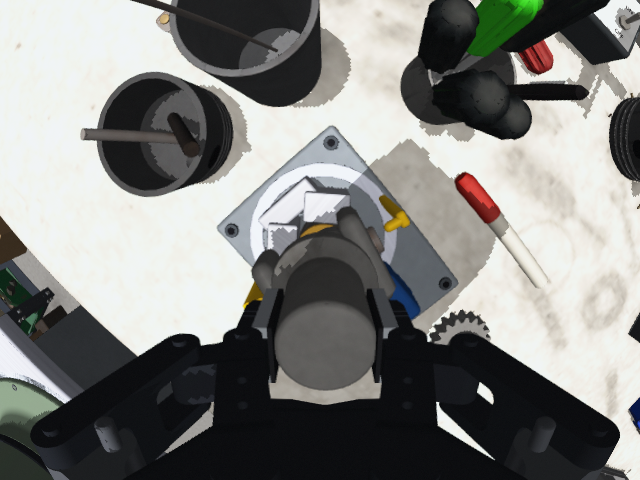

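View pics/x8.png

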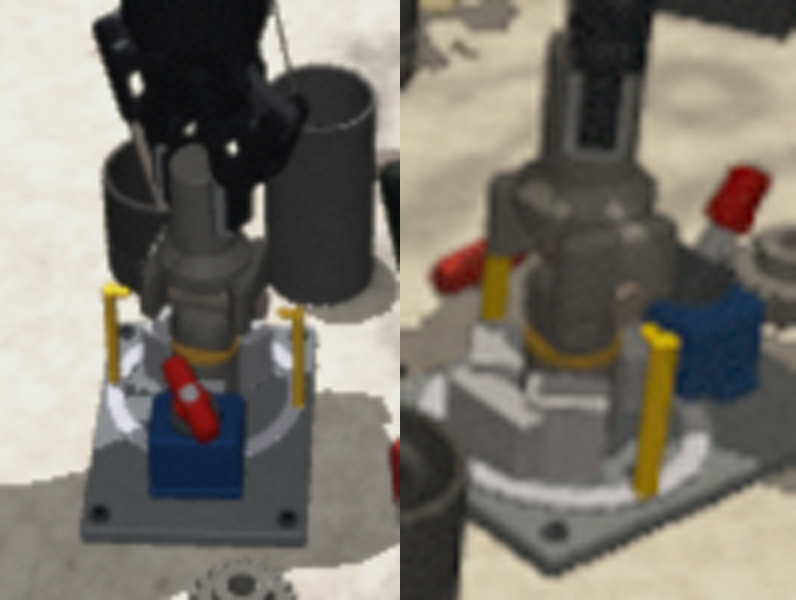

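Request:
carry_out([
  [0,0,0,0,0,0,120],
  [0,0,0,0,0,0,0],
  [0,0,0,0,0,0,0],
  [0,0,-0.04,0,0,0,0],
  [0,0,-0.09,0,0,0,0],
  [-0.04,0,-0.12,0,0,0,0],
  [-0.085,0,-0.12,0,0,0,0],
  [-0.085,0,-0.12,0,0,0,0],
  [-0.085,0,-0.12,0,0,0,0],
])

```text
clock: 10.52
position: [0.4457, -0.1221, 0.2612]
tool_rot: [3.14, -0.0, 0.752]
force: [0.3, 0.3, -0.7]
grip_width: 0.0856
```

```bash
python3 - <<'E'
from h import *
s=telemetry.observe();T0=toolT(s);p,d=imaging.grab_frame("wrist")
cv2.imwrite("pics/w9.png",p);np.save("pics/w9T.npy",T0)
print(s["position"],s["tool_rot"],s["force"],s["clock"])
u,v=projw(AX+[0,0,.084],T0);print(u,v);u,v=int(u),int(v)
print(u-90,v-90)
cv2.imwrite("pics/w9z.png",cv2.resize(p[v-90:v+90,u-90:u+90],(594,594),interpolation=cv2.INTER_CUBIC))
E
```

```text
[ 0.44565965 -0.12214178  0.261165  ] [ 3.14000227e+00 -1.32004748e-04  7.51687771e-01] [ 0.27796376  0.34672985 -0.7396865 ] 10.525
324.3481846264506 125.89753669364184
234 35
```

View pics/w9z.png

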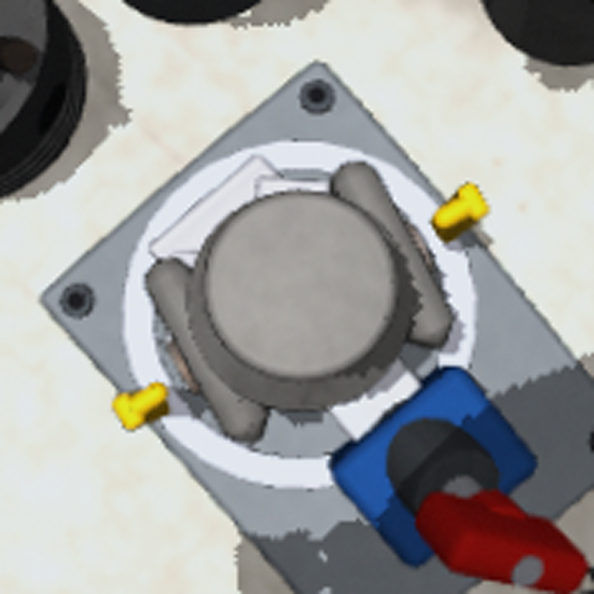

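```bash
cat > m.py <<'E'
from h import *
def meas(T,u0,v0,f,ptL,ptR,pinL,pinR,e,stub):
    W=lambda xy,z: onz("wrist",u0+xy[0]/f-.35,v0+xy[1]/f-.35,z,T)
    ang=lambda a,b: np.degrees(np.arctan2(*(b-a)[[1,0]]))
    a,b=W(ptL[0],.084),W(ptR[0],.084);print("posts",a.round(4),b.round(4),((a+b)/2).round(4),ang(a,b))
    a,b=W(ptL[1],.080),W(ptR[1],.080);print("tips",a.round(4),b.round(4),((a+b)/2).round(4),ang(a,b),np.linalg.norm(a-b))
    a,b=W(pinL,.084),W(pinR,.084);print("pin",a.round(4),b.round(4),((a+b)/2).round(4),ang(a,b),np.linalg.norm(a-b))
    E=[W(x,.129) for x in e];print("ears perp",ang(E[0],E[1])+90,ang(E[2],E[3])+90,"centre line",ang((E[0]+E[1])/2,(E[2]+E[3])/2),(sum(E)/4).round(4))
    print("stub",W(stub,.176).round(4))
E
python3 - <<'E'
from m import *
meas(np.load("pics/w9T.npy"),234,35,3.3,[(125,410),(163,392)],[(475,202),(437,224)],(177,363),(424,243),[(168,278),(243,422),(352,182),(432,329)],(301,285))
E
```

```text
posts [ 0.4556 -0.0517  0.084 ] [ 0.5577 -0.0803  0.084 ] [ 0.5066 -0.066   0.084 ] -15.68351970931847
tips [ 0.4654 -0.0557  0.08  ] [ 0.547  -0.0774  0.08  ] [ 0.5062 -0.0665  0.08  ] -14.892830330098525 0.08452588468306836
pin [ 0.4738 -0.0535  0.084 ] [ 0.5404 -0.0784  0.084 ] [ 0.5071 -0.0659  0.084 ] -20.527866088101444 0.07110974776052806
ears perp -20.02245212923917 -18.46488362915609 centre line -19.568322299647413 [ 0.5052 -0.0671  0.129 ]
stub [ 0.506  -0.0668  0.176 ]
```

```bash
cat >> m.py <<'E'
def earang(d,T,ax=AX,bands=((.112,.134),(.12,.134))):
    h,w=d.shape;u,v=projw(AX+[0,0,.12],T);m=np.zeros((h,w),bool);m[max(0,int(v)-70):int(v)+70,int(u)-70:int(u)+70]=1
    X=pts3(m,d,T)
    t=X[X[:,2]>.165];t=t[np.hypot(*(t-ax)[:,:2].T)<.03];c=(t[:,:2].max(0)+t[:,:2].min(0))/2;print("stub c",c.round(4),"z",np.median(t[:,2]).round(4),len(t))
    for lo,hi in bands:
        for rmin in (.024,.026,.028):
            q=X[(X[:,2]>lo)&(X[:,2]<hi)][:,:2]-c;r=np.hypot(*q.T);q=q[(r>rmin)&(r<.04)]
            th=np.arctan2(q[:,1],q[:,0]);a=np.degrees(np.angle(np.exp(2j*th).mean())/2)
            # each ear flat direction
            o=[]
            for s in(1,-1):
                n=np.array([np.cos(np.radians(a)),np.sin(np.radians(a))])*s;e=q[q@n>.01]
                if len(e)>10: C=np.cov(e.T);w_,V=np.linalg.eigh(C);o.append((np.degrees(np.arctan(V[1,0]/V[0,0])).round(2),len(e)))
            print(lo,rmin,"ear angle",a.round(2),o)
E
python3 - <<'E'
from m import *
print("w1");earang(np.load("pics/w1.npy"),np.load("pics/w1T.npy"))
T=toolT();p,d=imaging.grab_frame("wrist");np.save("pics/w9.npy",d);np.save("pics/w9T.npy",T)
print("w9");earang(d,T)
E
```

```text
w1
stub c [ 0.5064 -0.0652] z 0.1773 2946
0.112 0.024 ear angle 66.51 [(np.float64(65.65), 695), (np.float64(68.06), 679)]
0.112 0.026 ear angle 66.14 [(np.float64(66.19), 515), (np.float64(67.59), 508)]
0.112 0.028 ear angle 66.56 [(np.float64(67.08), 391), (np.float64(66.75), 380)]
0.12 0.024 ear angle -74.19 [(np.float64(-68.11), 135), (np.float64(-75.56), 102)]
0.12 0.026 ear angle -65.83 []
0.12 0.028 ear angle nan []
w9
stub c [ 0.5065 -0.0666] z 0.1774 2664
0.112 0.024 ear angle -20.41 [(np.float64(-23.11), 585), (np.float64(-18.51), 671)]
0.112 0.026 ear angle -17.94 [(np.float64(-18.68), 475), (np.float64(-19.12), 491)]
0.112 0.028 ear angle -17.63 [(np.float64(-18.48), 359), (np.float64(-19.23), 375)]
0.12 0.024 ear angle -47.82 [(np.float64(-57.6), 86), (np.float64(-39.52), 96)]
0.12 0.026 ear angle -74.59 []
0.12 0.028 ear angle nan []m.py:17: RuntimeWarning: Mean of empty slice.
  th=np.arctan2(q[:,1],q[:,0]);a=np.degrees(np.angle(np.exp(2j*th).mean())/2)
  ret = ret.dtype.type(ret / rcount)
```

```bash
cat >> m.py <<'E'
def colour(p,T,tag):
    h=cv2.cvtColor(p,cv2.COLOR_BGR2HSV);Hh,S,V=[h[...,i].astype(int) for i in range(3)]
    ang=lambda a,b: np.degrees(np.arctan2(*(b-a)[[1,0]]))
    def w(m,z):
        return np.array([onz("wrist",u,v,z,T) for v,u in np.argwhere(m)])
    u,v=[int(x) for x in projw(AX+[0,0,.084],T)];box=np.zeros(p.shape[:2],bool);box[max(0,v-75):v+75,u-75:u+75]=1
    P=w(box&(Hh>18)&(Hh<34)&(S>170)&(V>110),.082);q=P-AX
    al=np.radians(-15.4);n=np.array([np.cos(al),np.sin(al),0]);r=np.hypot(q[:,0],q[:,1])
    k=(r<.062)&(r>.038);A,B=[np.median(P[k&(s*(q@n)>.02)],0) for s in(-1,1)]
    print("pointers",A.round(4),B.round(4),"ang",ang(A,B),"mid",((A+B)/2).round(4))
    M=box&(Hh>3)&(Hh<18)&(S>55)&(V>60)
    P=w(M,.084);q=P-AX;r=np.hypot(q[:,0],q[:,1]);k=(r>.028)&(r<.042)
    th=np.degrees(np.arctan2(q[k,1],q[k,0]))
    hist=np.histogram(th,np.arange(-180,181,10));print("pin hist",[(int(b),int(c)) for c,b in zip(*hist) if c])
    return P[k]
E
python3 - <<'E'
from m import *
for t in("w1","w9"):
    p=cv2.imread(f"pics/{t}.png");T=np.load(f"pics/{t}T.npy");P=colour(p,T,t)
    q=P-AX;a=np.arctan2(q[:,1],q[:,0])
    g=67 if t=="w1" else -19
    L=[]
    for s in(0,180):
        dd=(np.degrees(a)-g-s+180)%360-180;k=abs(dd)<14;L.append(P[k].mean(0) if k.any() else None);print(k.sum())
    if all(x is not None for x in L): print(t,"pin",np.degrees(np.arctan2(*(L[0]-L[1])[[1,0]])),((L[0]+L[1])/2).round(4),np.linalg.norm(L[0]-L[1]))
p=cv2.imread("pics/w9.png")
h=cv2.cvtColor(p,cv2.COLOR_BGR2HSV)
for x,y in ((177,363),(424,243),(181,370),(180,345)): print(h[int(35+y/3.3),int(234+x/3.3)])
E
```

```text
pointers [ 0.4588 -0.0527  0.082 ] [ 0.5545 -0.078   0.082 ] ang -14.772492514990423 mid [ 0.5066 -0.0653  0.082 ]Traceback (most recent call last):
  File "<stdin>", line 3, in <module>
  File "m.py", line 35, in colour
    P=w(M,.084);q=P-AX;r=np.hypot(q[:,0],q[:,1]);k=(r>.028)&(r<.042)
                  ~^~~
ValueError: operands could not be broadcast together with shapes (0,) (3,)
```

```bash
python3 - <<'E'
from m import *
p=cv2.imread("pics/w9.png");b=p[35:215,234:414].astype(int)
rg=b[...,2]-b[...,0]
h=cv2.cvtColor(p,cv2.COLOR_BGR2HSV)
for x,y in ((177,363),(424,243),(181,370),(180,345),(300,280),(205,370)): print(p[int(35+y/3.3),int(234+x/3.3)],h[int(35+y/3.3),int(234+x/3.3)])
o=np.clip(rg*6,0,255).astype(np.uint8)
cv2.imwrite("pics/w9rg.png",cv2.resize(o,(594,594),interpolation=0))
E
sed -i 's/(Hh>3)&(Hh<18)&(S>55)&(V>60)/((p[...,2].astype(int)-p[...,0])>RG)\&(S<150)\&(p[...,2]<170)/; s/^def colour/RG=14\ndef colour/' m.py
```

```text
[123 128 137] [ 11  26 137]
[134 132 133] [135   4 134]
[115 121 132] [ 11  33 132]
[ 96  98 101] [ 12  13 101]
[160 165 167] [ 21  11 167]
[129 134 134] [ 30  10 134]
```

View pics/w9rg.png

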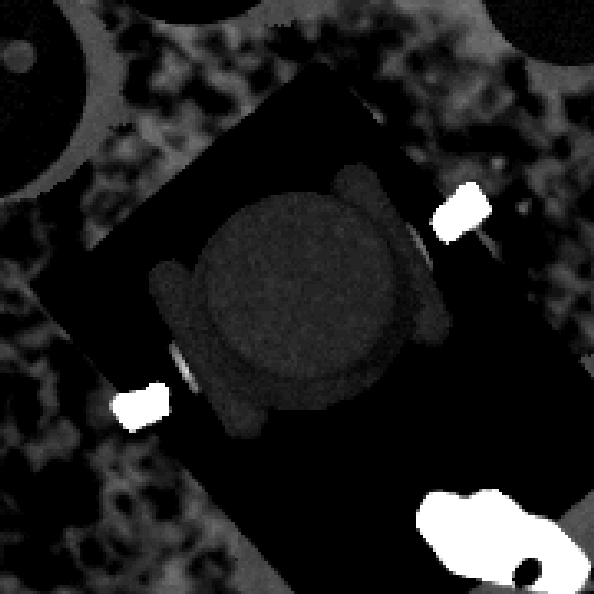

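```bash
python3 - <<'E'
from h import *
T0=toolT();print(rel(T0,downT(np.degrees(.752),.25,[.5068,-.0661])).round(4),rel(T0,downT(np.degrees(.752),.14,[.5068,-.0661])).round(4))
E
```

```text
[0.0825 0.0011 0.0109 0.001  0.0001 0.0007] [8.250e-02 1.000e-03 1.209e-01 1.000e-03 1.000e-04 7.000e-04]
```

Request:
carry_out([
  [0.04,0.0005,0,0,0,0,0],
  [0.0825,0.001,0,0,0,0,0],
  [0.0825,0.001,0.02,0,0,0,0],
  [0.0825,0.001,0.07,0,0,0,0],
  [0.0825,0.001,0.12,0,0,0,0],
  [0.0825,0.001,0.12,0,0,0,60],
  [0.0825,0.001,0.12,0,0,0,120],
  [0.0825,0.001,0.12,0,0,0,255],
  [0.0825,0.001,0.12,0,0,0,255],
  [0.0825,0.001,0.12,0,0,0,255],
])

```text
clock: 11.88
position: [0.5075, -0.0669, 0.143]
tool_rot: [3.138, -0.002, 0.751]
force: [-0.8, 1.9, 9.1]
grip_width: 0.0343
```

Request:
carry_out([
  [0,0,0,0,0,-0.03,255],
  [0,0,0,0,0,-0.065,255],
  [0,0,0,0,0,-0.065,255],
  [0,0,0,0,0,-0.065,120],
  [0,0,0,0,0,-0.065,0],
  [0,0,0,0,0,-0.065,0],
  [0,0,-0.04,0,0,-0.065,0],
  [0,0,-0.09,0,0,-0.065,0],
  [-0.04,0,-0.12,0,0,-0.065,0],
  [-0.085,0,-0.12,0,0,-0.065,0],
])

```text
clock: 13.12
position: [0.4445, -0.1254, 0.263]
tool_rot: [3.137, -0.002, 0.818]
force: [0.5, -1.2, -0.0]
grip_width: 0.0853
```

Request:
carry_out([
  [0,0,0,0,0,0,0],
  [0,0,0,0,0,0,0],
])

```text
clock: 13.38
position: [0.4445, -0.1246, 0.2612]
tool_rot: [3.14, -0.0, 0.817]
force: [-0.1, 0.7, -0.4]
grip_width: 0.0855
```

```bash
cat > look.py <<'E'
import sys
from m import *
t=sys.argv[1]
s=telemetry.observe();T=toolT(s);p,d=imaging.grab_frame("wrist")
cv2.imwrite(f"pics/{t}.png",p);np.save(f"pics/{t}T.npy",T);np.save(f"pics/{t}.npy",d)
print(s["position"],s["force"],s["clock"])
earang(d,T,bands=((.112,.134),))
u,v=[int(x) for x in projw(AX+[0,0,.084],T)];u0,v0=u-75,max(0,v-75);print(u0,v0)
c=p[v0:v0+150,u0:u0+150]
o=np.clip((c[...,2].astype(int)-c[...,0])*6,0,255).astype(np.uint8)
cv2.imwrite(f"pics/{t}z.png",np.hstack([cv2.resize(c,(400,400),interpolation=2),cv2.resize(cv2.cvtColor(o,8),(400,400),interpolation=0)]))
# pin slivers and pointers straight from red-minus-blue
b=p.astype(int);rb=b[...,2]-b[...,0]
box=np.zeros(rb.shape,bool);box[v0:v0+150,u0:u0+150]=1
def W(m,z):return np.array([onz("wrist",x,y,z,T) for y,x in np.argwhere(m)])
ang=lambda a,b: np.degrees(np.arctan2(*(b-a)[[1,0]]))
res={}
for nm,m,z,r0,r1 in(("ptr",box&(rb>80),.081,.04,.06),("pin",box&(rb>10)&(rb<60),.084,.0315,.0375)):
    P=W(m,z);q=P-AX;r=np.hypot(q[:,0],q[:,1]);th=np.degrees(np.arctan2(q[:,1],q[:,0]));E=[]
    for sft in(164.6,-15.4):
        k=(r>r0)&(r<r1)&(abs((th-sft+180)%360-180)<15);E.append(P[k].mean(0));print(nm,k.sum(),P[k].mean(0).round(4))
    res[nm]=ang(*E);print(nm,res[nm])
print("pin minus pointers",res["pin"]-res["ptr"])
E
python3 look.py w10
```

```text
[ 0.44452728 -0.12462079  0.26119808] [-0.13238672  0.66432329 -0.36186358] 13.375
stub c [ 0.5066 -0.0674] z 0.1773 2669
0.112 0.024 ear angle -18.97 [(np.float64(-20.17), 517), (np.float64(-15.35), 681)]
0.112 0.026 ear angle -16.11 [(np.float64(-15.52), 443), (np.float64(-15.37), 506)]
0.112 0.028 ear angle -15.36 [(np.float64(-14.49), 355), (np.float64(-15.95), 385)]
254 48
ptr 134 [ 0.4586 -0.053   0.081 ]
ptr 143 [ 0.5545 -0.0789  0.081 ]
ptr -15.074423427874079
pin 54 [ 0.4743 -0.0584  0.084 ]
pin 10 [ 0.541  -0.0761  0.084 ]
pin -14.911696961722365
pin minus pointers 0.16272646615171382
```

View pics/w10z.png

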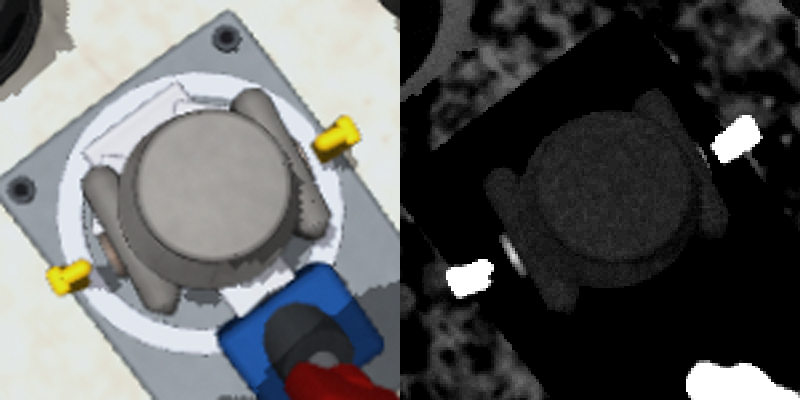

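The pin is now within about 0.5° of the pointers, with slivers at (512,255) and (703,155) on the line between the yellow tips. Next I go back to the knob.

```bash
python3 - <<'E'
from h import *
T0=toolT();print(rel(T0,knobT(.508,.12)).round(4),knobT(.508,.12)[:3,3])
E
```

```text
[-0.0244  0.0872  0.0894  0.0417  0.6076 -1.116 ] [ 0.4917278  -0.20185469  0.17170573]
```

Request:
carry_out([
  [-0.01,0.02,0,0.006,0.087,-0.16,0],
  [-0.02,0.045,0.01,0.012,0.174,-0.32,0],
  [-0.0244,0.07,0.02,0.018,0.26,-0.48,0],
  [-0.0244,0.0872,0.04,0.024,0.347,-0.638,0],
  [-0.0244,0.0872,0.06,0.03,0.434,-0.797,0],
  [-0.0244,0.0872,0.08,0.036,0.52,-0.957,0],
  [-0.0244,0.0872,0.0894,0.0417,0.6076,-1.116,0],
  [-0.0244,0.0872,0.0894,0.0417,0.6076,-1.116,0],
  [-0.0244,0.0872,0.0894,0.0417,0.6076,-1.116,0],
])

```text
clock: 14.55
position: [0.4916, -0.202, 0.1718]
tool_rot: [2.837, -0.496, 2.042]
force: [0.1, 0.8, 0.3]
grip_width: 0.0851
```

```bash
python3 - <<'E'
from h import *
s=telemetry.observe();T0=toolT(s);p,d=imaging.grab_frame("wrist")
cv2.imwrite("pics/w11.png",p)
print(s["position"],s["force"],s["qpos"].round(2),s["clock"],rel(T0,knobT(.508,.002)).round(4))
m=red(p);m[400:]=0;m[:, :220]=0;m[:,430:]=0
Y=(pts3(m,d,T0)-KO)@np.c_[KX,FY,KZ];Y=Y[np.abs(Y).max(1)<.04]
top=Y[Y[:,2]>.011];print(cv2.minAreaRect((top[:,:2]*1000).astype(np.float32)))
E
```

```text
[ 0.4916456  -0.20196665  0.17184403] [0.05379724 0.84744539 0.25425234] [ 0.98  0.69 -0.59  1.73 -0.2   1.04  0.98] 14.55 [ 1.000e-04  1.000e-04  1.182e-01  1.000e-04  9.000e-04 -2.800e-03]
((0.23211956024169922, 0.8668556213378906), (43.4369010925293, 11.85142993927002), 29.342002868652344)
```

View pics/w11.png

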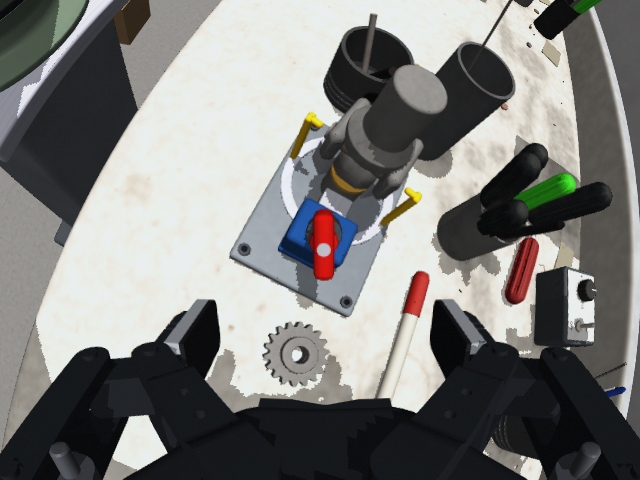

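Request:
carry_out([
  [0,0,0.05,0,0,0,0],
  [0,0,0.1,0,0,0,0],
  [0,0,0.118,0,0,0,0],
  [0,0,0.118,0,0,0,120],
  [0,0,0.118,0,0,0,255],
  [0,0,0.118,0,0,0,255],
  [0,0,0.118,0,0,0,255],
  [0,0,0.118,0,0,0,255],
], force=60)

```text
clock: 15.6
position: [0.4982, -0.1394, 0.0733]
tool_rot: [2.836, -0.495, 2.043]
force: [-5.0, -5.2, 10.2]
grip_width: 0.0131
```

Request:
carry_out([
  [0,0,0,0,0,0.08,255],
  [0,0,0,0,0,0.16,255],
  [0,0,0,0,0,0.24,255],
  [0,0,0,0,0,0.32,255],
  [0,0,0,0,0,0.4,255],
  [0,0,0,0,0,0.47,255],
  [0,0,0,0,0,0.54,255],
  [0,0,0,0,0,0.6,255],
  [0,0,0,0,0,0.64,255],
  [0,0,0,0,0,0.64,255],
])

```text
clock: 16.85
position: [0.4979, -0.1394, 0.0733]
tool_rot: [-3.056, -0.569, 1.3]
force: [-6.6, -5.6, 10.3]
grip_width: 0.0131
```

Request:
carry_out([
  [0,0,0,0,0,0,255],
  [0,0,0,0,0,0,255],
])

```text
clock: 17.1
position: [0.4979, -0.1394, 0.0733]
tool_rot: [-3.056, -0.569, 1.3]
force: [-6.5, -5.1, 10.3]
grip_width: 0.0137
```

```bash
python3 - <<'E'
from h import *
s=telemetry.observe();T0=toolT(s);p,d=imaging.grab_frame("wrist")
cv2.imwrite("pics/w12.png",p)
print(s["position"],s["force"],s["moment"],s["grip_width"],s["clock"])
print(rel(T0,knobT(-.13,.002)).round(4))
E
```

```text
[ 0.49789635 -0.13940663  0.07329925] [-6.45771379 -5.13927394 10.25135129] [-0.32695338  1.19707994  0.63446622] 0.01366581329321578 17.1
[ 0.0011  0.0007  0.0013  0.0005  0.0007 -0.0035]
```

View pics/w12.png

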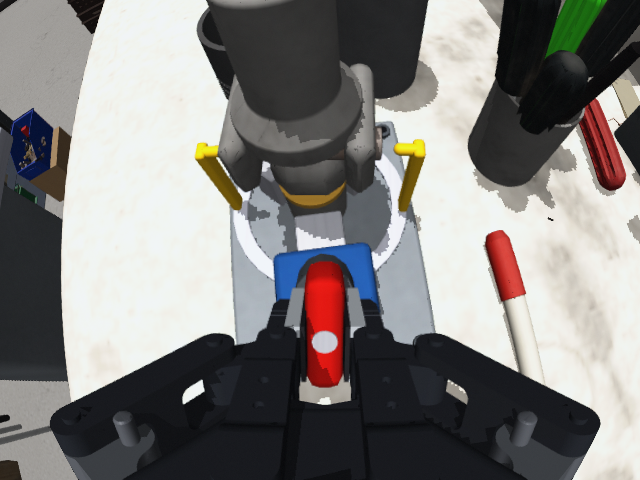

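Request:
carry_out([
  [0,0,0,0,0,0,120],
  [0,0,0,0,0,0,0],
  [0,0,0,0,0,0,0],
  [0,0,-0.04,0,0,0,0],
  [0,0,-0.09,0,0,0,0],
  [0,0,-0.14,0,0,0,0],
  [0,0,-0.14,0,0,0,0],
])

```text
clock: 18.02
position: [0.4906, -0.217, 0.1926]
tool_rot: [-3.061, -0.567, 1.301]
force: [0.3, -0.7, -1.0]
grip_width: 0.0852
```

```bash
python3 - <<'E'
from h import *
s=telemetry.observe();T0=toolT(s)
p,d=imaging.grab_frame("wrist");cv2.imwrite("pics/w13.png",p)
m=red(p);m[400:]=0;m[:, :220]=0;m[:,430:]=0
Y=(pts3(m,d,T0)-KO)@np.c_[KX,FY,KZ];Y=Y[np.abs(Y).max(1)<.04]
top=Y[Y[:,2]>.011];print(s["position"],cv2.minAreaRect((top[:,:2]*1000).astype(np.float32)))
print(rel(T0,downT(84,.25,AX-np.array([.008,.070,0]))).round(4))
E
```

```text
[ 0.49058384 -0.21702115  0.19262666] ((0.29848670959472656, 0.3537015914916992), (12.241852760314941, 43.23295974731445), 82.68025207519531)
[ 0.0988 -0.0139 -0.0039 -0.0312 -0.5721 -0.1375]
```

Request:
carry_out([
  [0.01,-0.003,-0.01,-0.0078,-0.143,-0.034,0],
  [0.04,-0.007,-0.01,-0.0156,-0.286,-0.069,0],
  [0.07,-0.01,-0.005,-0.023,-0.43,-0.103,0],
  [0.0988,-0.0139,-0.0039,-0.0312,-0.5721,-0.1375,0],
  [0.0988,-0.0139,-0.0039,-0.0312,-0.5721,-0.1375,0],
  [0.0988,-0.0139,-0.0039,-0.0312,-0.5721,-0.1375,0],
  [0.0988,-0.0139,-0.0039,-0.0312,-0.5721,-0.1375,0],
])

```text
clock: 18.95
position: [0.4976, -0.1343, 0.2469]
tool_rot: [-3.136, -0.004, 1.467]
force: [-0.2, -0.7, -0.0]
grip_width: 0.0856
```

```bash
python3 look.py w14; python3 - <<'E'
from h import *
T=np.load("pics/w14T.npy");d=np.load("pics/w14.npy");m=red(cv2.imread("pics/w14.png"));m[:,:290]=0;m[:,360:]=0;m[:180]=0
Y=(pts3(m,d,T)-KO)@np.c_[KX,FY,KZ];Y=Y[np.abs(Y).max(1)<.04]
top=Y[Y[:,2]>.011];x=top[:,0];b=np.round(x/.004)
q=[(x[b==k].mean(),(np.percentile(top[b==k,1],5)+np.percentile(top[b==k,1],95))/2) for k in np.unique(b) if (b==k).sum()>10]
print("knob slope",np.polyfit(*np.array(q).T,1))
E
```

```text
[ 0.49759339 -0.13426557  0.24693972] [-0.18206757 -0.68333315 -0.031297  ] 18.95
stub c [ 0.5065 -0.0657] z 0.1773 3048
0.112 0.024 ear angle -15.22 [(np.float64(-15.43), 735), (np.float64(-15.54), 701)]
0.112 0.026 ear angle -15.69 [(np.float64(-15.06), 548), (np.float64(-16.27), 529)]
0.112 0.028 ear angle -15.09 [(np.float64(-15.04), 432), (np.float64(-15.91), 393)]
252 67
ptr 154 [ 0.4589 -0.0531  0.081 ]
ptr 158 [ 0.5544 -0.0788  0.081 ]
ptr -15.02892196327671
pin 34 [ 0.4734 -0.0566  0.084 ]
pin 21 [ 0.5402 -0.0755  0.084 ]
pin -15.84824864854678
pin minus pointers -0.8193266852700702
knob slope [-0.13265527  0.00039124]
```

View pics/w14z.png

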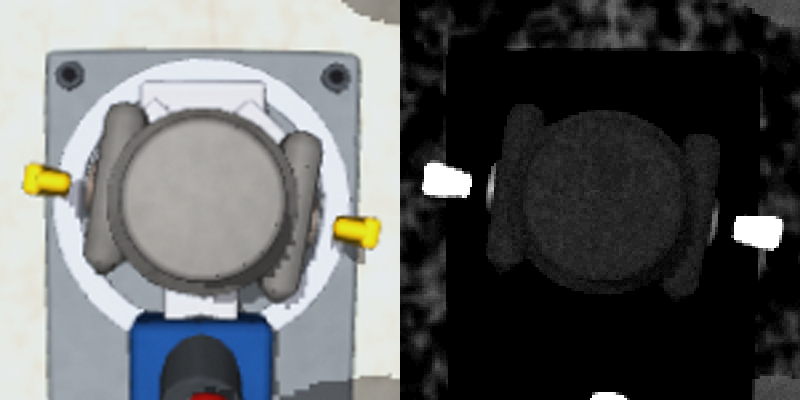

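View pics/w14.png

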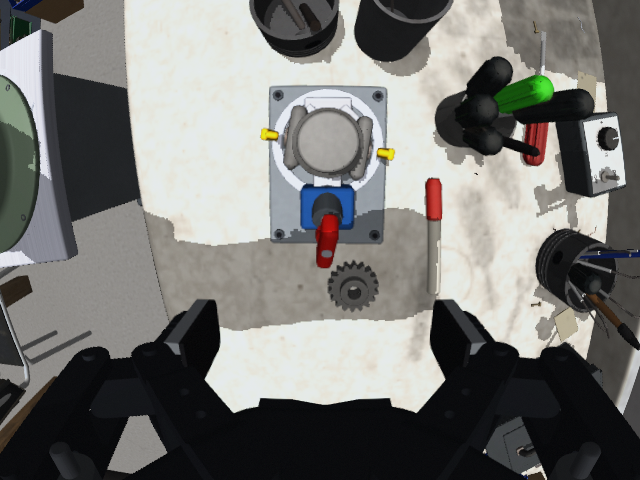

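The ears are at (297,135) and (362,145), and the pin slivers lie on the line between the pointers at (265,134) and (387,154). The bystanders have not moved and the gripper is clear, so I'm handing in.

```bash
python3 -c "
from workcell import ticket
print(ticket.job_done())"
```

```text
the job is handed in; nothing more can be done
None
```

I backed the red knob off by about a tenth of a turn and turned the joint by its top stub until the cross pin lined up with the pointers. Then I tightened the knob again and handed the job in at about 19 s.

- **Knob:** it went from −0.12 to about +0.51 rad, then back to −0.13 rad. That is about as tight as at the start and past the −0.08 needed for firm.
- **Alignment:** my first turn of about 84° left the pin 3.5 to 4° past the pointers, so I regripped and turned it back 3.7°. The final check with the clamp tight disagrees slightly:

| Feature | Measured angle | Offset from pointers |
|---|---|---|
| Pointer line | −15.0° | – |
| Ear outlines | −15.1 to −15.7° | 0.1 to 0.7° |
| Visible pin ends | −15.8° | 0.8° |

- **Joint seating:** it stands upright, with its top at the same measured height (0.177 m) and the same centre, within about 0.5 mm, as at the start.
- **Surroundings:** the pointers measure where they were, and the bystanders in the last view look unmoved. I judged the bystanders by eye only.
- **Forces:** wrist force readings stayed at or below about 25 N, and the gripper was open and clear of everything at hand-in.

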